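# Turn a cup mouth-up onto the ware dryer

## Robot

A 7-joint arm with a two-finger parallel gripper is mounted at the origin on the work surface. World frame = base frame: x ahead of the robot, y to its left, z up, the work surface at z = 0. Lengths are in m, angles in rad, forces in N, time in s.
With the tool pointing down it reaches from about 0.425 to 0.95 m from the base axis. Payload 16.7 kg.
Tool frame: the origin (TCP) lies midway between the tips of the shut fingers; the grasp point (between the pads) lies 19 mm behind it (tcp_to_grasp is the distance from the TCP to the grasp point, in m); z points along the fingers, y is the line along which they close (so a half turn about z gives the same grasp; the last joint's range is limited). The gripper opens to 94 mm and grips with 3 to 60 N. Pads are 16 mm wide; open, the fingers measure 119 mm over their backs; the gripper's body (75 mm by 177 mm) begins 78 mm behind the grasp point.
Start: joints at [1.135, 0.426, 0.074, 1.606, -0.034, 1.111, -0.067], TCP at [0.191, -0.647, 0.205] pointing down, gripper open.
Joint ranges: [-2.85, 2.85], [-0.5, 2.14], [-1.23, 1.37], [0.21, 2.46], [-1.02, 4.16], [0.16, 2.05], [-2.73, 2.73]. Speed limits (rad/s): [1.89, 1.89, 2.39, 2.39, 3.01, 3.01, 3.01].

## Interface

Orientations are given as a rotation vector (axis times angle).
In Python, from cell import * gives the robot as it stands.
- The arm moves only by the tool jog_arm, never from a script. Its argument "steps" is a list that holds one entry, the list of rows, each a list of 6 numbers: the shift along the tool's x, y, z in mm, then the turn, a rotation vector about the tool's x, y, z in degrees. A call has 1 to 10 rows; each row is the pose to reach, as a shift and turn from the pose commanded when the call began, along the tool's axes at that moment; what a row does not reach only later rows make up. A row lasts 1/10 s, in which the tool goes at most 50 mm and 8.59 degrees, less where a joint would pass 70% of its speed; a pose out of reach is approached as far as the arm can. A call with a gripper value outside its range is refused whole. "claw" is the closure, from 0 (fully open) to 1 (shut), set as the call begins (left out, the last holds). The fingers move at their own pace and stop on an object; "newtons" is the grip in N (left out, the last holds). Time passes only in rows, so rows that repeat a pose let the fingers close. It gives the time, the measured TCP pose, the force, the opening and the grip force at its end, in the units of the state.
- observe(): the state, without advancing time (a new reading comes with each control period).
- snapshot(name): name is "scene" or "top" or "wrist"; returns a dict with "img" (384x512x3 uint8, red, green, blue), "K" (3x3 intrinsics, pixels), "k1" (the pictures are not rectified: a ray, as slopes to the right and down, at radius r is drawn at 1 + k1 r^2 times it, then the intrinsics apply), "rvec" (rotation vector, rad) and "tvec" (3), from world to camera coordinates, as OpenCV has them. Camera axes: x right, y down, z forward; pixel columns grow to the right and rows downward; lengths in m; the calibration is good to about 2 mm. A picture is of the moment at which its call begins. There is no depth.
- close_job(): hands the job in; it is judged then, once.
The state is a dict: "time": time; "joint_positions": joint angles; "qvel": joint speeds; "effort": joint torques, N m; "ee_pos": TCP position; "tcp_rot": TCP orientation; "wrist_force": force on the tool from outside, world axes, zero at the start; "wrist_torque": the same for the moment, N m; "width": finger opening in m; "finger_force": force on a finger pad.
Only numpy, scipy, OpenCV 4.12 (cv2) and the standard library are available. Lean on these libraries where they do the work, as an engineer would, in place of code of your own. Each camera call takes 0.05 s, during which the arm holds its last target. There are 200 camera calls.

## Task

Lift the cover plate off the ware dryer's two pins and lay it flat in the middle of the plywood board, handle up. Turn the square cup with the blue band the right way up, so that its mouth faces up, and stand it in the middle of the dryer's white deck. Do not let the cup fall, and leave the other pottery and tools where they are.

Things in the scene. Friction and masses are not known exactly. Their poses are not given: they have to be found in the camera images.
- cup: terracotta square cup with straight sides, 56 x 56 mm outside, 72 mm tall, 5 mm walls, 6 mm bottom, about 0.18 kg, a blue band round the mouth end; it starts standing mouth-down on the bench. Origin: centre of the mouth (rim plane); z axis points from the mouth to the foot (up at the start), x and y are square to its flat sides
- cup_rim (a point): centre of the cup's mouth, in the rim plane
- cup_foot (a point): centre of the underside of the cup's foot, 72 mm from the rim plane along the cup's z
- dryer: ware dryer: low green box 170 x 170 mm with a flat white deck 45 mm above the bench, fixed. Two steel pins, 8 mm thick and 18 mm tall, stand on the deck at (58, 58) and (-58, -58) mm in its frame; a thin grey square drawn on the deck marks its middle. Origin: centre of its underside, z up
- dryer_deck (a point): middle of the deck's top face, 45 mm above the bench
- cover: aluminium cover plate 150 x 150 x 10 mm, 0.35 to 0.7 kg, on the dryer's deck at the start, pins through its two 13 mm holes at (58, 58) and (-58, -58) mm. Black bar handle along its x axis over the middle: 92 long, 14 wide, 14 deep, top 49 mm above the plate's underside, 25 mm free below the bar, legs at x = +-40 mm. Origin: centre of the plate's underside, z up
- cover_grip (a point): middle of the handle bar, 42 mm above the plate's underside
- board: plywood ware board lying on the bench, 220 (x) x 200 (y) x 12 mm, fixed. Origin: centre of its underside, z up; top face at 12 mm
- beast_a: small clay whistle beast, 48 mm across, 55 mm tall; bystander, origin at the centre of its underside
- beast_b: second clay whistle beast, same size; bystander, origin at the centre of its underside
- beast_c: third clay whistle beast, same size; bystander, origin at the centre of its underside
- bowl: white round bowl, 110 mm across, 50 mm tall; bystander, origin at the centre of its underside
- glaze_jar: green glass jar with white cap, 60 mm across, 80 mm tall; bystander, origin at the centre of its underside
- brush: brush lying on the bench; bystander, origin on its underside
- tea_cup: round clay cup, 72 mm across, 60 mm tall, mouth up; bystander, origin at the centre of its underside
Things that resemble listed ones, but are neither listed nor needed, are in the scene too. What is shaped like the cover but orange is not meant. Of the things like the cup, leave any that is purple; of the rest the smaller one is meant.

How it is judged:
At the end, for the whole second after the job is handed in: The cup stands on its foot, mouth up, on the dryer's deck, its foot's centre within 25 mm of the middle of the deck; the cover lies flat, handle up, on the plywood board, its centre within 40 mm of the board's centre; both at rest (z of cup_foot in the frame of dryer between 0.041 and 0.05 m and z of cup_rim in the frame of dryer above 0.113 m and horizontal distance between cup_foot and dryer_deck below 0.025 m and horizontal distance between cover and board below 0.04 m and z of cover in the frame of board between 0.008 and 0.017 m and z of cover_grip in the frame of board above 0.049 m and angle between cover's own z axis and vertical below 0.08 rad and linear speed of each of cup, cover below 0.03 m/s); the robot touches nothing.
It fails at once if the cup is dropped or thrown (moving faster than 0.7 m/s out of the fingers, a free fall of about 25 mm) (linear speed of cup above 0.7 m/s and contact force between cup and the fingers below 0.05 N).
It fails at once if a bystander is moved more than 30 mm or knocked over (distance of any of beast_a, beast_b, beast_c, bowl, glaze_jar, brush, tea_cup from where it was at the start of the episode above 0.03 m or angle between any of beast_a, beast_b, beast_c, bowl, glaze_jar, tea_cup's own z axis and vertical above 0.5 rad).
It also fails if it takes over 70 s, if anything falls off the work surface, if the arm or the gripper's body presses on something with over 40 N, if the wrist force passes 120 N, or if a joint passes its speed limit or range.

## Working session

There is one attempt and no reset: what is moved stays moved. The work goes in short steps, Python scripts to look and compute and a tool call to move; the robot and the scene stay as the last step left them, time stands still between calls to the robot, and variables do not carry over. Pictures are saved under pics/ and viewed, at most 10 in all, crops included, and the job is handed in when it is done.

Besides the shell and the picture viewer there is one more tool, called after "Request:" as a command line: name --argument value ..., lists and objects as JSON in quotes. jog_arm: Moves the arm, as the interface text tells. Its arguments: {"type":"object","properties":{"steps":{"type":"array"},"claw":{"type":"number"},"newtons":{"type":"number"}},"required":["steps"]}

```bash
mkdir -p pics; cat > h.py <<'E'
from cell import *
import numpy as np, cv2
from scipy.spatial.transform import Rotation as R
def snap(n,f=None):
    s=snapshot(n)
    np.savez('cam_%s.npz'%n,**{k:np.array(v) for k,v in s.items()})
    if f: cv2.imwrite('pics/'+f,cv2.cvtColor(s['img'],cv2.COLOR_RGB2BGR))
    return s
def dist(s): return np.array([float(s['k1']),0,0,0,0])
def ray(s,uv,z):
    n=cv2.undistortPoints(np.array(uv,float).reshape(-1,1,2),np.array(s['K']),dist(s))[:,0]
    M=R.from_rotvec(s['rvec']).as_matrix(); c=-M.T@np.array(s['tvec'])
    d=np.c_[n,np.ones(len(n))]@M
    return c+d*((z-c[2])/d[:,2])[:,None]
def proj(s,P):
    return cv2.projectPoints(np.array(P,float).reshape(-1,1,3),np.array(s['rvec'],float),np.array(s['tvec'],float),np.array(s['K']),dist(s))[0][:,0]
E
python3 - <<'E'
from h import *
a=snap('scene');b=snap('top')
im=cv2.cvtColor(np.vstack([a['img'],b['img']]),cv2.COLOR_RGB2BGR)
cv2.imwrite('pics/s0.png',cv2.cvtColor(a['img'],cv2.COLOR_RGB2BGR))
cv2.imwrite('pics/t0.png',cv2.resize(cv2.cvtColor(b['img'],cv2.COLOR_RGB2BGR),(800,600),interpolation=cv2.INTER_CUBIC))
o=observe();print(o['ee_pos'],o['tcp_rot'],o['width']); print(R.from_rotvec(o['tcp_rot']).as_matrix().round(3))
E
```

```text
[ 0.19080719 -0.64708653  0.20486197] [-3.10829024e+00 -4.48770328e-01  4.38498205e-04] 0.09366314604676153
[[ 0.959  0.283 -0.   ]
 [ 0.283 -0.959  0.001]
 [-0.    -0.001 -1.   ]]
```

View pics/s0.png

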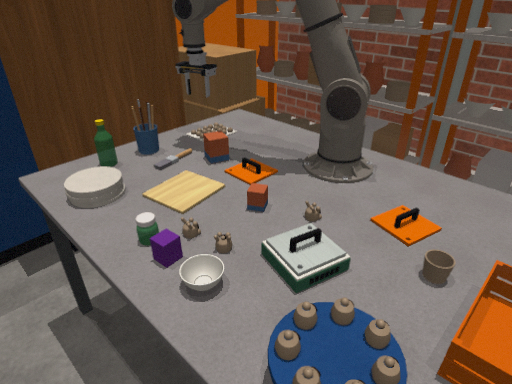

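View pics/t0.png

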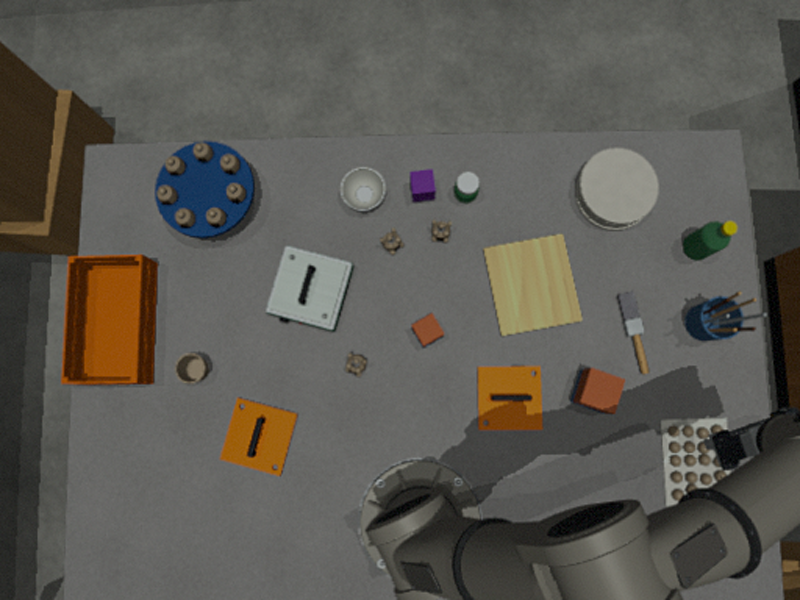

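The top view (800 px) has these look-alikes. Cups: small terracotta (427,330), larger terracotta (600,390) and purple (423,185). Covers: aluminium on the dryer (309,287), orange ones at (259,436) and (510,398). I choose the small terracotta cup and the aluminium cover. The board is at (532,285). Next is a close crop plus measurement.

```bash
python3 - <<'E'
from h import *
s=dict(np.load('cam_top.npz'));im=s['img']
hsv=cv2.cvtColor(im,cv2.COLOR_RGB2HSV)
def rect(m,box,z,name):
    x0,y0,x1,y1=box; mm=np.zeros_like(m);mm[y0:y1,x0:x1]=m[y0:y1,x0:x1]
    n,l,st,c=cv2.connectedComponentsWithStats(mm); k=1+st[1:,4].argmax()
    cnt=max(cv2.findContours((l==k).astype(np.uint8),0,1)[0],key=cv2.contourArea)
    P=ray(s,cnt[:,0,:],z)[:,:2].astype(np.float32)*1000
    r=cv2.minAreaRect(P); print(name,'px',c[k].round(1),'rect',np.round(r[0],1),np.round(r[1],1),round(r[2],1), 'mean of ray at z',ray(s,[c[k]],z).round(4))
H,S,V=[hsv[...,i].astype(int) for i in range(3)]
red=((H<12)&(S>110)&(V>60)).astype(np.uint8)
rect(red,(250,190,300,230),.072,'cup')
rect(red,(360,225,410,270),.09,'bigcup')
yel=((H>14)&(H<32)&(S>60)&(V>90)).astype(np.uint8)
rect(yel,(300,140,380,220),.012,'board')
wh=((S<45)&(V>125)).astype(np.uint8)
wh=cv2.morphologyEx(wh,cv2.MORPH_CLOSE,np.ones((3,3)))
rect(wh,(160,145,235,215),.055,'cover')
bl=(V<45).astype(np.uint8)
rect(bl,(185,165,210,200),.094,'handle')
c1=cv2.resize(im[150:220,165:235],(400,400),interpolation=cv2.INTER_CUBIC)
c2=cv2.resize(im[190:230,254:294],(400,400),interpolation=cv2.INTER_CUBIC)
q=dict(np.load('cam_scene.npz'))['img']
c3=cv2.resize(q[220:290,255:355],(400,200*14//10-80),interpolation=cv2.INTER_CUBIC)
c4=cv2.resize(q[175:215,230:290],(400,200),interpolation=cv2.INTER_CUBIC)
cv2.imwrite('pics/c1.png',cv2.cvtColor(np.vstack([np.hstack([c1,c2]),np.hstack([c3,c4])]),cv2.COLOR_RGB2BGR))
for n,p in dict(base=[0,0,0],cupc=[.3,0,0]).items(): print(n,proj(s,[p]))
E
```

```text
cup px [273.3 210.6] rect [441.  -28.6] [58.4 56.8] 28.7 mean of ray at z [[ 0.4411 -0.0286  0.072 ]]
bigcup px [384.9 249.9] rect [ 291.1 -419.2] [85.4 83. ] 70.2 mean of ray at z [[ 0.2912 -0.4189  0.09  ]]
board px [340.4 181.7] rect [ 553.2 -286.7] [220.5 200.8] 9.3 mean of ray at z [[ 0.5521 -0.2869  0.012 ]]
cover px [197.3 183.7] rect [550.7 250.2] [166.9 166.5] 73.7 mean of ray at z [[0.5489 0.2497 0.055 ]]
handle px [195.8 181.5] rect [549.2 248.7] [14.  88.9] 72.6 mean of ray at z [[0.5504 0.2489 0.094 ]]
base [[267.96143324 333.16376767]]
cupc [[266.21321271 250.45942789]]
```

View pics/c1.png

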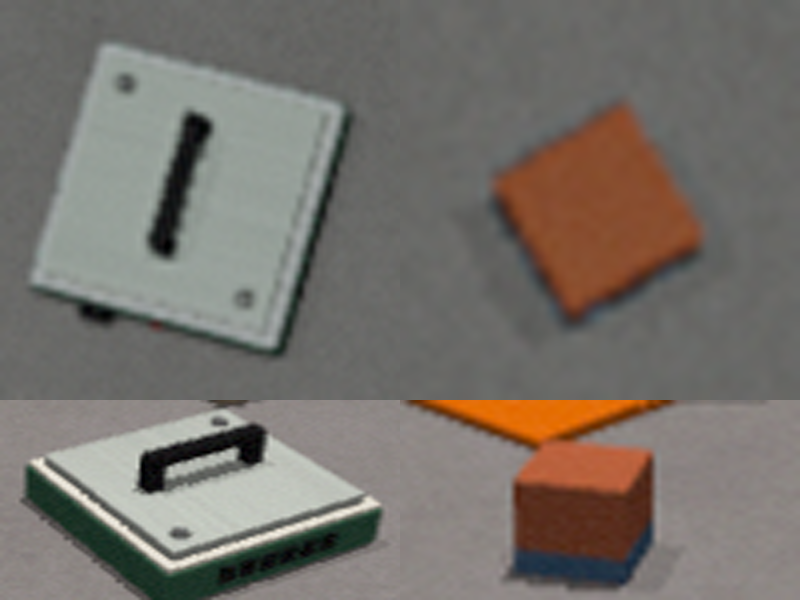

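The crop confirms it: the aluminium plate sits on both pins with its handle tilted about -17°, and the small terracotta cup has its blue band at the bench. The cover goes first.

Request:
jog_arm --steps '[[[300,-115,-45,0,0,0],[300,-115,-45,0,0,0],[300,-115,-45,0,0,0],[300,-115,-45,0,0,0],[300,-115,-45,0,0,0],[300,-115,-45,0,0,0],[300,-115,-45,0,0,0],[575,-505,-45,0,0,0],[575,-505,-45,0,0,0],[575,-505,-45,0,0,0]]]' --claw 0

```text
time: 1.1
ee_pos: [0.4946, -0.3083, 0.2502]
tcp_rot: [-3.109, -0.448, 0.001]
wrist_force: [1.4, -0.3, 0.8]
width: 0.0938
finger_force: 0.0
```

```bash
cat >> h.py <<'E'
def down(yaw): # tool pointing down, tool x at world yaw (deg)
    return R.from_euler('z',yaw,degrees=True)*R.from_euler('x',180,degrees=True)
def go(pos,rot=None):
    o=observe(); r0=R.from_rotvec(o['tcp_rot']); rot=rot or r0
    d=r0.inv().apply(np.array(pos)-o['ee_pos'])*1000
    t=(r0.inv()*rot).as_rotvec(degrees=True)
    print('t',round(o['time'],2),'at',np.round(o['ee_pos'],4),'q',np.round(o['joint_positions'],2),'w',round(o['width'],4),'F',np.round(o['wrist_force'],1),'row',np.round(d,1),np.round(t,1))
E
python3 - <<'E'
from h import *
go([.6,0,.25]); go([.5504,.2489,.2],down(-17.4))
E
```

```text
t 1.1 at [ 0.4946 -0.3083  0.2502] q [ 0.54  0.24 -0.11  1.76  0.03  1.14 -0.87] w 0.0938 F [ 1.4 -0.3  0.8] row [ 1.883e+02 -2.659e+02  2.000e-01] [0. 0. 0.]
t 1.1 at [ 0.4946 -0.3083  0.2502] q [ 0.54  0.24 -0.11  1.76  0.03  1.14 -0.87] w 0.0938 F [ 1.4 -0.3  0.8] row [ 211.1 -518.7   50.3] [-0.   0.  33.8]
```

Request:
jog_arm --steps '[[[188,-266,0,0,0,-80],[188,-266,0,0,0,-80],[188,-266,0,0,0,-80],[188,-266,0,0,0,-80],[188,-266,0,0,0,-80],[188,-266,0,0,0,-80],[188,-266,0,0,0,-80],[188,-266,0,0,0,-80],[188,-266,0,0,0,-80],[188,-266,0,0,0,-80]]]'

```text
time: 2.1
ee_pos: [0.5993, -0.0017, 0.2501]
tcp_rot: [-2.085, -2.349, 0.001]
wrist_force: [0.9, -0.7, 0.4]
width: 0.0938
finger_force: 0.0
```

```bash
python3 - <<'E'
from h import *
go([.5504,.2489,.2],down(162.6))
E
```

```text
t 2.1 at [ 0.5993 -0.0017  0.2501] q [ 0.29  0.3  -0.49  1.7   0.15  1.17 -0.12] w 0.0938 F [ 0.9 -0.7  0.4] row [254.6 -18.8  50.1] [ -0.   -0.  -65.8]
```

Request:
jog_arm --steps '[[[254.6,-18.8,50,0,0,-65.8],[254.6,-18.8,50,0,0,-65.8],[254.6,-18.8,50,0,0,-65.8],[254.6,-18.8,50,0,0,-65.8],[254.6,-18.8,50,0,0,-65.8],[254.6,-18.8,50,0,0,-65.8],[254.6,-18.8,50,0,0,-65.8],[254.6,-18.8,50,0,0,-65.8],[254.6,-18.8,50,0,0,-65.8],[254.6,-18.8,50,0,0,-65.8]]]'

```text
time: 3.1
ee_pos: [0.5523, 0.2487, 0.2003]
tcp_rot: [-0.491, -3.103, 0.0]
wrist_force: [-0.1, 0.6, 0.9]
width: 0.0938
finger_force: 0.0
```

```bash
python3 - <<'E'
from h import *
w=snap('wrist','w1.png'); print(proj(w,[[.5504,.2489,.094],[.5489,.2497,.055]]))
go([.5504,.2489,.068],down(162.6))
# handle in wrist image
g=cv2.cvtColor(w['img'],cv2.COLOR_RGB2GRAY)
E
```

```text
[[254.10963738 188.01156537]
 [254.28021036 179.71593738]]
t 3.15 at [0.5523 0.2487 0.2004] q [ 0.07  0.42 -0.78  1.73  0.32  1.12  0.45] w 0.0939 F [-0.4 -1.2 -0.1] row [  1.8  -0.4 132.4] [-0.  -0.  -0.6]
```

View pics/w1.png

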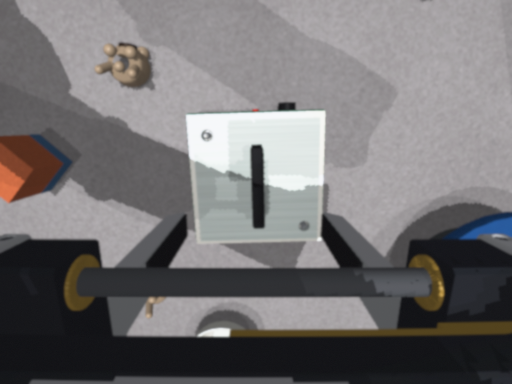

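The wrist view shows the handle at (258,187), about 4 px from my prediction of (254,188). I'll check the offset and descend.

```bash
python3 - <<'E'
from h import *
w=dict(np.load('cam_wrist.npz'))
m=(w['img'].max(2)<50).astype(np.uint8); m[:,:225]=0;m[:,290:]=0;m[:125]=0;m[236:]=0
c=max(cv2.findContours(m,0,1)[0],key=cv2.contourArea)
P=ray(w,c[:,0],.094)[:,:2].astype(np.float32); r=cv2.minAreaRect(P*1000);print(r)
o=observe();r0=R.from_rotvec(o['tcp_rot'])
go([*(np.array(r[0])/1000*.6+.4*np.array([.5504,.2489])),.068],down(162.6))
E
```

```text
((550.9728393554688, 252.8721160888672), (11.202561378479004, 88.76109313964844), 73.06414031982422)
t 3.15 at [0.5523 0.2487 0.2004] q [ 0.07  0.42 -0.78  1.73  0.32  1.12  0.45] w 0.0939 F [-0.4 -1.2 -0.1] row [  2.2   2.  132.4] [-0.  -0.  -0.6]
```

Request:
jog_arm --steps '[[[2,2,40,0,0,0],[2,2,80,0,0,0],[2,2,105,0,0,0],[2,2,120,0,0,0],[2,2,130,0,0,0],[2,2,132,0,0,0],[2,2,132,0,0,0]]]'

```text
time: 3.85
ee_pos: [0.5514, 0.2518, 0.0692]
tcp_rot: [0.486, 3.103, 0.001]
wrist_force: [0.4, 0.1, 0.6]
width: 0.0941
finger_force: 0.0
```

Request:
jog_arm --steps '[[[0,0,0,0,0,0],[0,0,0,0,0,0],[0,0,0,0,0,0],[0,0,0,0,0,0],[0,0,0,0,0,0],[0,0,0,0,0,0],[0,0,0,0,0,0],[0,0,0,0,0,0]]]' --claw 1 --newtons 40

```text
time: 4.65
ee_pos: [0.551, 0.2515, 0.0685]
tcp_rot: [-0.485, -3.104, -0.0]
wrist_force: [1.0, 0.4, 0.5]
width: 0.0334
finger_force: 0.0
```

Request:
jog_arm --steps '[[[0,0,0,0,0,0],[0,0,0,0,0,0],[0,0,0,0,0,0],[0,0,0,0,0,0],[0,0,0,0,0,0],[0,0,0,0,0,0]]]'

```text
time: 5.25
ee_pos: [0.551, 0.2517, 0.0686]
tcp_rot: [0.485, 3.104, 0.001]
wrist_force: [1.0, 2.1, -0.8]
width: 0.014
finger_force: 39.9
```

Request:
jog_arm --steps '[[[0,0,-5,0,0,0],[0,0,-10,0,0,0],[0,0,-16,0,0,0],[0,0,-24,0,0,0],[0,0,-34,0,0,0],[0,0,-50,0,0,0],[0,0,-70,0,0,0],[0,0,-95,0,0,0],[0,0,-120,0,0,0],[0,0,-130,0,0,0]]]'

```text
time: 6.25
ee_pos: [0.5517, 0.2522, 0.2019]
tcp_rot: [0.485, 3.101, 0.003]
wrist_force: [-0.1, 0.9, -6.2]
width: 0.0138
finger_force: 39.9
```

```bash
python3 - <<'E'
from h import *
go([.56,0,.22],down(90)); go([.553,-.2867,.2],down(9.3));go([.553,-.2867,.2],down(99.3))
a=snap('scene','s1.png')
E
```

```text
t 6.25 at [0.5517 0.2522 0.2019] q [ 0.07  0.42 -0.78  1.73  0.32  1.12  0.45] w 0.0138 F [-0.1  0.9 -6.2] row [ -84.9 -237.6  -18.4] [ 0.2  0.1 72.2]
t 6.25 at [0.5517 0.2522 0.2019] q [ 0.07  0.42 -0.78  1.73  0.32  1.12  0.45] w 0.0138 F [-0.1  0.9 -6.2] row [-165.6 -512.8    1.2] [ 2.000e-01 -1.000e-01  1.529e+02]
t 6.25 at [0.5517 0.2522 0.2019] q [ 0.07  0.42 -0.78  1.73  0.32  1.12  0.45] w 0.0138 F [-0.1  0.9 -6.2] row [-165.6 -512.8    1.2] [ 0.2  0.1 62.9]
```

View pics/s1.png

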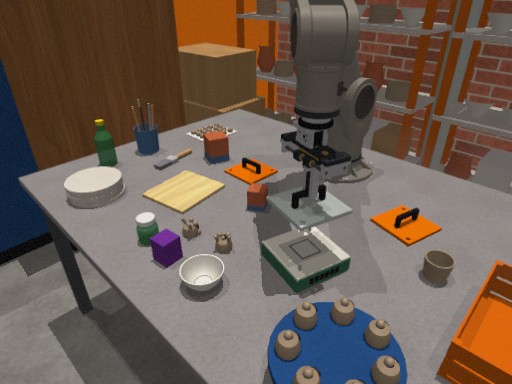

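The cover is off and held level, and the grey square on the deck is at (303,248). Carrying it to the board.

Request:
jog_arm --steps '[[[-8,-25,0,0,0,3],[-18,-55,-5,0,0,7],[-30,-90,-10,0,0,12],[-42,-128,-10,0,0,17],[-54,-166,-10,0,0,22],[-66,-204,-10,0,0,26],[-78,-242,-10,0,0,30],[-90,-280,-10,0,0,35],[-100,-310,-10,0,0,39],[-106,-330,-10,0,0,42]]]'

```text
time: 7.3
ee_pos: [0.5505, -0.0979, 0.2078]
tcp_rot: [-1.572, -2.719, 0.001]
wrist_force: [0.8, 0.9, -6.0]
width: 0.0137
finger_force: 39.9
```

```bash
python3 - <<'E'
from h import *
go([.553,-.2867,.2],down(99.3))
E
```

```text
t 7.3 at [ 0.5505 -0.0979  0.2078] q [ 0.52  0.28 -0.55  1.84  0.17  1.07  0.43] w 0.0137 F [ 0.8  0.9 -6. ] row [-164.9  -92.1    7.9] [-0.1  0.  20.6]
```

Request:
jog_arm --steps '[[[-30,-17,0,0,0,4],[-65,-36,0,0,0,8],[-100,-56,0,0,0,12],[-135,-75,0,0,0,17],[-155,-87,0,0,0,20],[-165,-92,8,0,0,20.5],[-165,-92,40,0,0,20.5],[-165,-92,80,0,0,20.5],[-165,-92,110,0,0,20.5],[-165,-92,130,0,0,20.5]]]'

```text
time: 8.3
ee_pos: [0.554, -0.2816, 0.0754]
tcp_rot: [-2.019, -2.402, -0.0]
wrist_force: [-0.4, -0.5, -4.7]
width: 0.0138
finger_force: 39.9
```

```bash
python3 - <<'E'
from h import *
go([.553,-.2867,.0365],down(99.3))
E
```

```text
t 8.3 at [ 0.554  -0.2816  0.0754] q [ 0.65  0.51 -0.37  1.82  0.23  0.86  0.35] w 0.0138 F [-0.4 -0.5 -4.7] row [-5.  -1.8 38.9] [-0.1 -0.2  0.6]
```

Request:
jog_arm --steps '[[[-4,-2,15,0,0,0],[-4,-2,27,0,0,0],[-4,-2,34,0,0,0],[-4,-2,37,0,0,0],[-4,-2,39,0,0,0],[-4,-2,40,0,0,0],[-4,-2,40,0,0,0]]]'

```text
time: 9.0
ee_pos: [0.5538, -0.2884, 0.0389]
tcp_rot: [2.025, 2.401, 0.0]
wrist_force: [0.5, -0.2, -5.8]
width: 0.0136
finger_force: 39.9
```

Still about 3 mm up.

Request:
jog_arm --steps '[[[0,0,1,0,0,0],[0,0,2,0,0,0],[0,0,3,0,0,0],[0,0,3,0,0,0]]]'

```text
time: 9.4
ee_pos: [0.5535, -0.2883, 0.0355]
tcp_rot: [2.025, 2.402, 0.0]
wrist_force: [0.1, 0.0, -4.1]
width: 0.0135
finger_force: 39.9
```

Request:
jog_arm --steps '[[[0,0,0.5,0,0,0],[0,0,1,0,0,0],[0,0,1,0,0,0]]]'

```text
time: 9.7
ee_pos: [0.5536, -0.2883, 0.0355]
tcp_rot: [2.025, 2.401, -0.0]
wrist_force: [-5.8, 2.8, 12.0]
width: 0.0135
finger_force: 39.9
```

Request:
jog_arm --steps '[[[0,0,0,0,0,0],[0,0,0,0,0,0],[0,0,0,0,0,0],[0,0,0,0,0,0],[0,0,0,0,0,0],[0,0,0,0,0,0]]]' --claw 0

```text
time: 10.3
ee_pos: [0.5535, -0.2883, 0.0345]
tcp_rot: [2.025, 2.402, 0.0]
wrist_force: [0.2, 0.0, 1.1]
width: 0.0586
finger_force: 0.0
```

Request:
jog_arm --steps '[[[0,0,-10,0,0,0],[0,0,-40,0,0,0],[0,0,-80,0,0,0],[0,0,-120,0,0,0],[0,0,-160,0,0,0],[0,0,-160,0,0,0]]]'

```text
time: 10.9
ee_pos: [0.556, -0.2891, 0.201]
tcp_rot: [2.02, 2.396, 0.003]
wrist_force: [0.2, 0.2, -0.6]
width: 0.0941
finger_force: 0.0
```

```bash
python3 - <<'E'
from h import *
s=snap('top')
im=s['img'];hsv=cv2.cvtColor(im,cv2.COLOR_RGB2HSV);H,S,V=[hsv[...,i].astype(int) for i in range(3)]
# deck middle square / deck outline
wh=((S<45)&(V>125)).astype(np.uint8); mm=np.zeros_like(wh); mm[145:215,160:235]=wh[145:215,160:235]
mm=cv2.morphologyEx(mm,cv2.MORPH_CLOSE,np.ones((5,5)))
c=max(cv2.findContours(mm,0,1)[0],key=cv2.contourArea)
print(cv2.minAreaRect(ray(s,c[:,0],.045)[:,:2].astype(np.float32)*1000))
g=cv2.resize(im[145:225,160:240],(400,400),interpolation=cv2.INTER_CUBIC)
g2=cv2.resize(im[135:225,295:385],(400,400),interpolation=cv2.INTER_CUBIC)
cv2.imwrite('pics/c2.png',cv2.cvtColor(np.hstack([g,g2]),cv2.COLOR_RGB2BGR))
go([.6,-.03,.3])
E
```

```text
((552.9186401367188, 251.60321044921875), (168.082275390625, 168.6665496826172), 73.6198959350586)
t 10.95 at [ 0.5549 -0.2888  0.1981] q [ 0.68  0.38 -0.39  1.71  0.16  1.08  0.41] w 0.0937 F [-0.3  0.3 -1.2] row [ 247.1   88.6 -102.3] [0. 0. 0.]
```

View pics/c2.png

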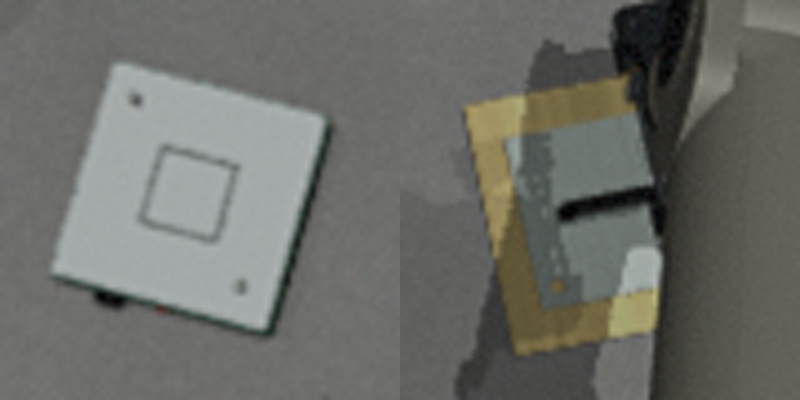

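The cover lies flat on the board, and the deck centre is about (0.552, 0.252). For the cup I plan two 90° tilt swings about the closing axis, with one regrasp on the deck. First, test the tilt reach in free air.

Request:
jog_arm --steps '[[[40,15,-50,0,0,8],[80,28,-100,0,0,16],[120,42,-100,0,0,24],[165,58,-100,0,0,32],[205,72,-100,0,0,40],[247,88,-100,0,0,48],[247,88,-100,0,0,56],[247,88,-100,0,0,64],[247,88,-100,0,0,70],[247,88,-100,0,0,70]]]'

```text
time: 11.95
ee_pos: [0.5981, -0.0297, 0.2939]
tcp_rot: [-3.037, -0.804, 0.002]
wrist_force: [-0.5, -0.2, 0.1]
width: 0.0939
finger_force: 0.0
```

Request:
jog_arm --steps '[[[0,0,0,0,-8,0],[0,0,0,0,-16,0],[0,0,0,0,-24,0],[0,0,0,0,-32,0],[0,0,0,0,-40,0],[0,0,0,0,-45,0],[0,0,0,0,-45,0]]]'

```text
time: 12.65
ee_pos: [0.5984, -0.0287, 0.2906]
tcp_rot: [2.637, 0.71, -1.106]
wrist_force: [-0.2, -0.2, -0.8]
width: 0.0939
finger_force: 0.0
```

```bash
cat >> h.py <<'E'
def pose(yaw,t): return down(yaw)*R.from_euler('y',t,degrees=True)
def gp(g,yaw,t,back=19): # TCP for grasp point g
    return np.array(g)+.001*back*pose(yaw,t).apply([0,0,1])
E
python3 - <<'E'
from h import *
go([.6,-.03,.3],pose(28.7,-40)); o=observe(); print(R.from_rotvec(o['tcp_rot']).as_matrix().round(2)); print(pose(28.7,-40).as_matrix().round(2))
E
```

```text
t 12.65 at [ 0.5984 -0.0287  0.2906] q [-0.07  0.72 -0.24  1.18  0.34  2.04 -1.33] w 0.0939 F [-0.2 -0.2 -0.8] row [-6.2  1.9 -7.1] [0.6 5.4 1.2]
[[ 0.61  0.5  -0.62]
 [ 0.35 -0.87 -0.35]
 [-0.71 -0.01 -0.7 ]]
[[ 0.67  0.48 -0.56]
 [ 0.37 -0.88 -0.31]
 [-0.64  0.   -0.77]]
```

Request:
jog_arm --steps '[[[0,0,0,0,8,0],[0,0,0,0,16,0],[0,0,0,0,24,0],[0,0,0,0,32,0],[0,0,0,0,40,0],[0,0,0,0,45,0],[-60,0,60,0,53,0],[-60,0,60,0,61,0],[-60,0,60,0,69,0],[-60,0,60,0,77,0]]]'

```text
time: 13.65
ee_pos: [0.5234, -0.0743, 0.2964]
tcp_rot: [-2.807, -0.743, -0.792]
wrist_force: [1.2, 1.1, 0.2]
width: 0.0939
finger_force: 0.0
```

Request:
jog_arm --steps '[[[0,0,0,0,8,0],[0,0,0,0,16,0],[0,0,0,0,20,0],[0,0,0,0,20,0]]]'

```text
time: 14.05
ee_pos: [0.5238, -0.0736, 0.3017]
tcp_rot: [-2.671, -0.73, -1.066]
wrist_force: [-0.0, -0.8, 0.3]
width: 0.0941
finger_force: 0.0
```

```bash
python3 - <<'E'
from h import *
o=observe(); M=R.from_rotvec(o['tcp_rot']).as_matrix().round(2); print(M)
go([.6,-.03,.2],pose(28.7,50))
s=dict(np.load('cam_top.npz')); print('beasts',ray(s,[[251,155],[282,148],[228,233]],.04).round(3))
# nominal grasp for cup
c=[.4411,-.0286]
for t in (-30,-40,-45): print(t,gp([*c,.045],28.7,t).round(4)); 
go(gp([*c,.045],28.7,-40)+[.05,.03,.15],pose(28.7,-40))
E
```

```text
[[ 0.62  0.5   0.6 ]
 [ 0.38 -0.86  0.33]
 [ 0.68  0.02 -0.73]]
t 14.05 at [ 0.5238 -0.0736  0.3017] q [ 0.14 -0.13  0.23  2.26 -0.91  0.69 -0.03] w 0.0941 F [-0.  -0.8  0.3] row [ -5.7  -1.4 134.2] [-0.3  6.7  1.8]
beasts [[ 0.657  0.05   0.04 ]
 [ 0.681 -0.068  0.04 ]
 [ 0.366  0.139  0.04 ]]
-30 [ 0.4328 -0.0332  0.0285]
-40 [ 0.4304 -0.0345  0.0304]
-45 [ 0.4293 -0.0351  0.0316]
t 14.05 at [ 0.5238 -0.0736  0.3017] q [ 0.14 -0.13  0.23  2.26 -0.91  0.69 -0.03] w 0.0941 F [-0.  -0.8  0.3] row [-84.1 -83.9  85.2] [  1.1 -83.2   1.6]
```

Request:
jog_arm --steps '[[[0,0,-20,0,-8,0],[0,0,-20,0,-16,0],[0,-10,-20,0,-24,0],[-10,-20,0,0,-32,0],[-20,-40,20,0,-40,0],[-40,-60,30,0,-48,0],[-60,-84,40,0,-56,0],[-84,-84,60,0,-64,0],[-84,-84,85,0,-72,0],[-84,-84,85,0,-80,0]]]'

```text
time: 15.05
ee_pos: [0.4807, -0.0018, 0.1792]
tcp_rot: [2.731, 0.737, -0.888]
wrist_force: [0.6, -0.1, 1.3]
width: 0.0941
finger_force: 0.0
```

```bash
python3 - <<'E'
from h import *
w=snap('wrist'); im=w['img']
hsv=cv2.cvtColor(im,cv2.COLOR_RGB2HSV);H,S,V=[hsv[...,i].astype(int) for i in range(3)]
m=((H<12)&(S>110)&(V>50)).astype(np.uint8)
n,l,st,c=cv2.connectedComponentsWithStats(m); print(st[st[:,4]>150][1:])
print('pred corners',proj(w,[[.4411+.028*1.414*np.cos(a),-.0286+.0396*np.sin(a),.072] for a in np.deg2rad(28.7+45+np.arange(4)*90)]).round())
cv2.imwrite('pics/w2.png',cv2.cvtColor(im,cv2.COLOR_RGB2BGR))
go(gp([.4411,-.0286,.04],28.7,-45,-100),pose(28.7,-45))
go(gp([.4411,-.0286,.04],28.7,-45),pose(28.7,-45))
E
```

```text
[[ 229  118   54   66 3309]
 [ 245  197   82   62  306]]
pred corners [[227. 146.]
 [229. 183.]
 [277. 184.]
 [282. 147.]]
t 15.1 at [ 0.48   -0.0006  0.1758] q [-0.14  0.53 -0.17  1.68  0.22  1.58 -1.43] w 0.0939 F [-4.8  2.3 -3.6] row [57.6  6.  38. ] [ 1.7 -7.8  1. ]
t 15.1 at [ 0.48   -0.0006  0.1758] q [-0.14  0.53 -0.17  1.68  0.22  1.58 -1.43] w 0.0939 F [-4.8  2.3 -3.6] row [ 41.5   2.3 155.9] [ 1.7 -7.8  1. ]
```

View pics/w2.png

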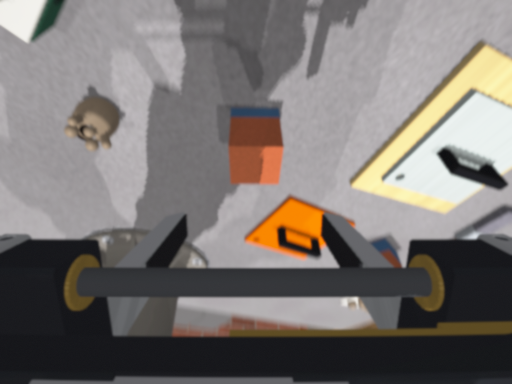

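The cup's top face is at (229–283, 147–185), matching my prediction within 2 px. Approaching along the tilted tool axis.

Request:
jog_arm --steps '[[[30,3,20,1.7,-7.8,1],[57,6,38,1.7,-7.8,1],[54,5.4,60,1.7,-7.8,1],[50,4.5,90,1.7,-7.8,1],[46,3.5,120,1.7,-7.8,1],[44,2.8,140,1.7,-7.8,1],[42,2.4,150,1.7,-7.8,1],[41.5,2.3,156,1.7,-7.8,1],[41.5,2.3,156,1.7,-7.8,1]]]'

```text
time: 16.0
ee_pos: [0.4325, -0.0358, 0.0299]
tcp_rot: [2.67, 0.676, -1.071]
wrist_force: [0.3, -0.2, -0.1]
width: 0.0938
finger_force: 0.0
```

```bash
python3 - <<'E'
from h import *
go(gp([.4411,-.0286,.04],28.7,-45),pose(28.7,-45))
E
```

```text
t 16.0 at [ 0.4325 -0.0358  0.0299] q [-0.13  0.74 -0.14  1.78  0.26  1.39 -1.49] w 0.0938 F [ 0.3 -0.2 -0.1] row [ 0.5 -2.2  4.1] [-0.  -1.2 -0.3]
```

Request:
jog_arm --steps '[[[0.5,-2,3,0,-1.2,0],[0.5,-2,3,0,-1.2,0],[0.5,-2,3,0,-1.2,0],[0.5,-2,3,0,-1.2,0],[0.5,-2,3,0,-1.2,0],[0.5,-2,3,0,-1.2,0],[0.5,-2,3,0,-1.2,0],[0.5,-2,3,0,-1.2,0]]]' --claw 1 --newtons 20

```text
time: 16.8
ee_pos: [0.4299, -0.0347, 0.0271]
tcp_rot: [2.654, 0.672, -1.099]
wrist_force: [0.9, 0.7, 1.4]
width: 0.0564
finger_force: 20.0
```

```bash
python3 - <<'E'
from h import *
o=observe(); print(o['finger_force'],o['ee_pos'],R.from_rotvec(o['tcp_rot']).as_matrix().round(2))
go([.49,.05,.20],pose(28.7,0))
go(gp([.5515,.2515,.20],24.5,45),pose(24.5,45))
E
```

```text
19.976209457963705 [ 0.42989297 -0.03467271  0.02713416] [[ 0.62  0.48 -0.62]
 [ 0.33 -0.88 -0.34]
 [-0.71  0.   -0.71]]
t 16.8 at [ 0.4299 -0.0347  0.0271] q [-0.13  0.75 -0.14  1.78  0.26  1.41 -1.49] w 0.0564 F [0.9 0.7 1.4] row [ -56.6  -45.1 -188.2] [ 0.1 45.  -0.3]
t 16.8 at [ 0.4299 -0.0347  0.0271] q [-0.13  0.75 -0.14  1.78  0.26  1.41 -1.49] w 0.0564 F [0.9 0.7 1.4] row [  68.2 -192.  -294.9] [ 0.2 90.   4.4]
```

Request:
jog_arm --steps '[[[-5,0,-5,0,0,0],[-15,0,-15,0,0,0],[-30,0,-30,0,0,0],[-50,0,-50,0,0,0],[-70,0,-70,0,0,0],[-90,0,-90,0,0,0],[-110,0,-110,0,0,0],[-120,0,-120,0,0,0]]]'

```text
time: 17.6
ee_pos: [0.4301, -0.034, 0.1996]
tcp_rot: [2.655, 0.671, -1.095]
wrist_force: [0.3, 0.3, -2.8]
width: 0.0562
finger_force: 20.0
```

```bash
python3 - <<'E'
from h import *
go([.53,.06,.20],pose(28.7,0))
E
```

```text
t 17.6 at [ 0.4301 -0.034   0.1996] q [-0.13  0.52 -0.14  1.72  0.23  1.68 -1.42] w 0.0562 F [ 0.3  0.3 -2.8] row [ 93.6 -35.  -94. ] [ 0.2 44.9 -0.3]
```

Request:
jog_arm --steps '[[[10,-4,-10,0,4,0],[22,-8,-22,0,9,0],[35,-12,-35,0,15,0],[48,-16,-48,0,21,0],[60,-21,-60,0,27,0],[72,-26,-72,0,33,0],[84,-31,-84,0,38,0],[91,-34,-91,0,42,0],[94,-35,-94,0,45,0],[94,-35,-94,0,45,0]]]'

```text
time: 18.6
ee_pos: [0.5288, 0.0594, 0.1969]
tcp_rot: [3.041, 0.771, 0.001]
wrist_force: [-1.4, -0.6, -1.9]
width: 0.0561
finger_force: 20.0
```

```bash
python3 - <<'E'
from h import *
go(gp([.5515,.2515,.16],24.5,0),pose(24.5,0))
E
```

```text
t 18.6 at [0.5288 0.0594 0.1969] q [-0.04  0.21 -0.22  1.92  0.06  1.01 -1.37] w 0.0561 F [-1.4 -0.6 -1.9] row [ 111.5 -158.3   55.2] [0.2 0.  4. ]
```

Request:
jog_arm --steps '[[[10,-15,0,0,0,0],[25,-38,0,0,0,1],[45,-66,0,0,0,2],[67,-96,0,0,0,3],[90,-128,5,0,0,4],[105,-150,10,0,0,4],[111,-158,15,0,0,4],[111,-158,15,0,0,4]]]'

```text
time: 19.4
ee_pos: [0.5512, 0.2527, 0.1796]
tcp_rot: [3.065, 0.669, -0.005]
wrist_force: [0.1, -0.8, -2.3]
width: 0.056
finger_force: 20.0
```

Request:
jog_arm --steps '[[[0,0,0,0,5,0],[0,0,0,0,10,0],[0,0,0,0,16,0],[0,0,0,0,22,0],[0,0,0,0,28,0],[0,0,0,0,34,0],[0,0,0,0,40,0],[0,0,0,0,45,0],[0,0,0,0,45,0]]]'

```text
time: 20.3
ee_pos: [0.5562, 0.2431, 0.1979]
tcp_rot: [-2.788, -0.604, -0.967]
wrist_force: [-0.3, 0.2, -2.7]
width: 0.0558
finger_force: 20.0
```

```bash
python3 - <<'E'
from h import *
go(gp([.5515,.2515,.085],24.5,45),pose(24.5,45))
w=snap('scene'); cv2.imwrite('pics/s2.png',cv2.cvtColor(cv2.resize(w['img'][150:310,210:400],None,fx=3,fy=3),cv2.COLOR_RGB2BGR))
E
```

```text
t 20.3 at [0.5562 0.2431 0.1979] q [-0.06  0.09 -0.54  2.28  0.89  0.19 -2.55] w 0.0558 F [-0.3  0.2 -2.7] row [-68.1 -10.7 107.1] [0.5 6.8 0.2]
```

View pics/s2.png

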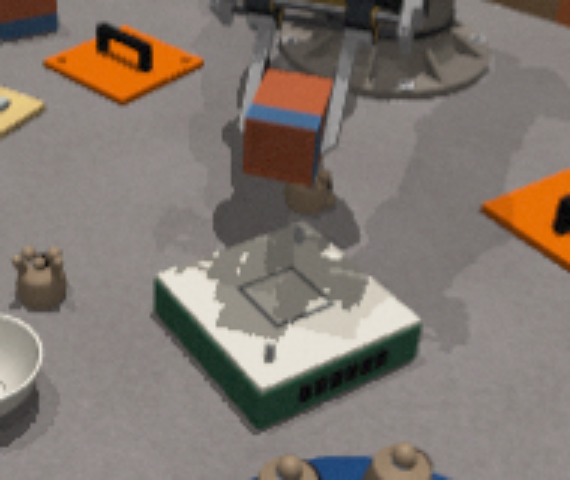

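The radial outward tilt hits the wrist limit (q6 ≈ 0.16), and the cup is held firmly. I'll go back to vertical, yaw so the tilt plane is roughly tangential, and tilt there instead.

Request:
jog_arm --steps '[[[0,0,0,0,-6,0],[0,0,0,0,-12,0],[0,0,0,0,-18,0],[0,0,0,0,-24,0],[0,0,0,0,-30,0],[0,0,0,0,-35,0],[0,0,0,0,-38,0],[0,0,0,0,-38,0]]]'

```text
time: 21.15
ee_pos: [0.5572, 0.244, 0.1969]
tcp_rot: [3.066, 0.659, 0.001]
wrist_force: [-0.4, -0.0, -2.1]
width: 0.0558
finger_force: 20.0
```

```bash
python3 - <<'E'
from h import *
go(gp([.5515,.2515,.18],134.5,0),pose(134.5,0))
E
```

```text
t 21.15 at [0.5572 0.244  0.1969] q [-0.01  0.4  -0.65  1.74  0.27  1.1  -1.9 ] w 0.0558 F [-0.4 -0.  -2.1] row [-2.  -9.4 35.9] [   0.2    0.3 -110.3]
```

Request:
jog_arm --steps '[[[0,0,0,0,0,-8],[0,0,0,0,0,-16],[0,0,0,0,0,-24],[0,0,0,0,0,-32],[0,0,0,0,0,-40],[0,0,0,0,0,-48],[0,0,0,0,0,-56],[0,0,0,0,0,-64],[0,0,0,0,0,-72],[0,0,0,0,0,-80]]]'

```text
time: 22.15
ee_pos: [0.5559, 0.2436, 0.1975]
tcp_rot: [1.916, 2.48, -0.002]
wrist_force: [-0.3, 0.4, -2.9]
width: 0.056
finger_force: 20.0
```

Request:
jog_arm --steps '[[[0,0,0,0,0,-8],[0,0,0,0,0,-16],[0,0,0,0,0,-24],[0,0,0,0,0,-30],[0,0,0,0,0,-30]]]'

```text
time: 22.65
ee_pos: [0.556, 0.2436, 0.1972]
tcp_rot: [1.214, 2.89, -0.005]
wrist_force: [0.7, -0.2, -2.3]
width: 0.0559
finger_force: 20.0
```

Request:
jog_arm --steps '[[[0,0,0,0,6,0],[0,0,0,0,12,0],[0,0,0,0,18,0],[0,0,0,0,24,0],[0,0,0,0,30,0],[0,0,0,0,36,0],[0,0,0,0,41,0],[0,0,0,0,45,0],[0,0,0,0,45,0]]]'

```text
time: 23.55
ee_pos: [0.5571, 0.2427, 0.195]
tcp_rot: [-0.938, -2.203, -0.38]
wrist_force: [-0.3, -0.2, -2.3]
width: 0.0557
finger_force: 20.0
```

```bash
python3 - <<'E'
from h import *
go(gp([.5515,.2515,.09],134.5,45),pose(134.5,45))
E
```

```text
t 23.55 at [0.5571 0.2427 0.195 ] q [ 0.5   0.93 -1.15  1.49  0.07  1.4   0.22] w 0.0557 F [-0.3 -0.2 -2.3] row [-66.6   2.5 100.8] [ 0.2  0.3 -0.6]
```

Request:
jog_arm --steps '[[[-15,1,22,0,0,0],[-30,2,45,0,0,0],[-47,2.5,70,0,0,0],[-60,2.5,92,0,0,0],[-67,2.5,101,0,0,0],[-70,2.5,104,0,0,0],[-72,2.5,106,0,0,0],[-72,2.5,106,0,0,0]]]'

```text
time: 24.35
ee_pos: [0.5426, 0.2631, 0.0725]
tcp_rot: [-0.931, -2.21, -0.383]
wrist_force: [0.1, 0.5, -1.8]
width: 0.056
finger_force: 20.0
```

```bash
python3 - <<'E'
from h import *
go(gp([.5515,.2515,.073],134.5,45),pose(134.5,45))
E
```

```text
t 24.35 at [0.5426 0.2631 0.0725] q [ 0.46  1.04 -1.08  1.57  0.15  1.22  0.25] w 0.056 F [ 0.1  0.5 -1.8] row [-9.8 -1.8  8.5] [ 0.2  0.5 -0.1]
```

Request:
jog_arm --steps '[[[-2,0,2,0,0.5,0],[-4,0,4,0,0.5,0],[-6,0,6,0,0.5,0],[-7,0,7,0,0.5,0],[-7,0,7,0,0.5,0]]]'

```text
time: 24.85
ee_pos: [0.5419, 0.263, 0.0616]
tcp_rot: [-0.927, -2.201, -0.385]
wrist_force: [0.7, 0.8, -1.7]
width: 0.0561
finger_force: 20.0
```

Request:
jog_arm --steps '[[[-0.7,0,0.7,0,0,0],[-1.4,0,1.4,0,0,0],[-1.4,0,1.4,0,0,0]]]'

```text
time: 25.15
ee_pos: [0.542, 0.263, 0.0598]
tcp_rot: [-0.927, -2.201, -0.385]
wrist_force: [0.5, 0.6, -2.1]
width: 0.0561
finger_force: 20.0
```

Request:
jog_arm --steps '[[[-0.5,0,0.5,0,0,0],[-0.7,0,0.7,0,0,0],[-0.7,0,0.7,0,0,0]]]'

```text
time: 25.45
ee_pos: [0.542, 0.2631, 0.0588]
tcp_rot: [-0.927, -2.201, -0.385]
wrist_force: [0.0, 0.3, -2.2]
width: 0.0559
finger_force: 20.0
```

Request:
jog_arm --steps '[[[-0.5,0,0.5,0,0,0],[-0.7,0,0.7,0,0,0],[-0.7,0,0.7,0,0,0]]]'

```text
time: 25.75
ee_pos: [0.5422, 0.2631, 0.0585]
tcp_rot: [-0.927, -2.201, -0.386]
wrist_force: [-0.8, -2.4, 5.6]
width: 0.0557
finger_force: 20.0
```

Request:
jog_arm --steps '[[[-0.5,0,0.5,0,0,0],[-0.7,0,0.7,0,0,0],[-0.7,0,0.7,0,0,0]]]'

```text
time: 26.05
ee_pos: [0.5423, 0.2633, 0.0583]
tcp_rot: [-0.926, -2.201, -0.387]
wrist_force: [0.3, -6.3, 12.9]
width: 0.056
finger_force: 20.0
```

Contact at the expected height, so the cup lies on the deck. Release and back out along the tool axis.

Request:
jog_arm --steps '[[[0,0,0,0,0,0],[0,0,0,0,0,0],[0,0,0,0,0,0],[0,0,0,0,0,0],[0,0,0,0,0,0],[0,0,0,0,0,0]]]' --claw 0

```text
time: 26.65
ee_pos: [0.542, 0.2631, 0.0568]
tcp_rot: [-0.927, -2.201, -0.385]
wrist_force: [0.2, -1.1, -0.5]
width: 0.0942
finger_force: 0.0
```

Request:
jog_arm --steps '[[[0,0,-10,0,0,0],[0,0,-30,0,0,0],[0,0,-60,0,0,0],[0,0,-90,0,0,0],[0,0,-120,0,0,0],[-5,0,-150,0,-6,0],[-10,0,-170,0,-14,0],[-10,0,-170,0,-22,0],[-10,0,-170,0,-30,0],[-10,0,-170,0,-38,0]]]'

```text
time: 27.65
ee_pos: [0.632, 0.1715, 0.1715]
tcp_rot: [-1.178, -2.795, -0.073]
wrist_force: [0.9, 1.5, -0.6]
width: 0.0941
finger_force: 0.0
```

```bash
python3 - <<'E'
from h import *
a=snap('scene');b=snap('top');w=snap('wrist')
f=lambda x,z:cv2.resize(x,z)
im=np.hstack([f(a['img'][170:300,230:360],(400,400)),f(b['img'][150:215,170:235],(400,400))])
cv2.imwrite('pics/m.png',cv2.cvtColor(im,cv2.COLOR_RGB2BGR))
hsv=cv2.cvtColor(b['img'],cv2.COLOR_RGB2HSV);H,S,V=[hsv[...,i].astype(int) for i in range(3)]
m=((H<12)&(S>110)&(V>50)).astype(np.uint8);m[:145]=0;m[215:]=0;m[:,:165]=0;m[:,235:]=0
if m.sum()>20:
    c=max(cv2.findContours(m,0,1)[0],key=cv2.contourArea); print(cv2.minAreaRect(ray(b,c[:,0],.101)[:,:2].astype(np.float32)*1000))
go(gp([.5515,.2515,.075],134.5,-45,-100),pose(134.5,-45))
E
```

```text
((551.591796875, 242.78976440429688), (62.52095413208008, 48.30601119995117), 44.671932220458984)
t 27.8 at [0.6301 0.174  0.1722] q [ 0.36  0.65 -1.    1.59  0.45  1.22  0.08] w 0.0937 F [ 1.  -0.4  0.7] row [176.6  -1.6  48.1] [  0.1 -51.9   0. ]
```

View pics/m.png

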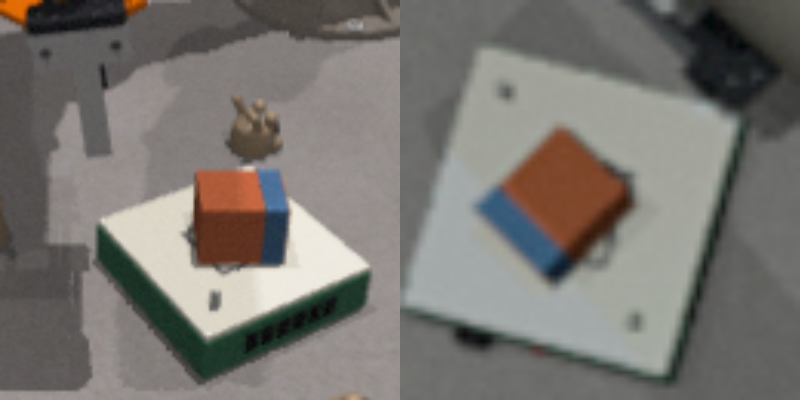

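The cup lies on the deck as intended, with its mouth toward +y-inward at about (480,215)–(550,275) in the right pane. Now I approach from the opposite tilt.

Request:
jog_arm --steps '[[[30,0,0,0,-8,0],[70,0,0,0,-16,0],[110,0,0,0,-24,0],[145,0,10,0,-32,0],[177,-1,20,0,-40,0],[177,-1,35,0,-47,0],[177,-1,48,0,-52,0],[177,-1,48,0,-52,0],[177,-1,48,0,-52,0]]]'

```text
time: 28.7
ee_pos: [0.5027, 0.3018, 0.1424]
tcp_rot: [0.926, 2.207, -0.387]
wrist_force: [-0.4, 0.3, 0.5]
width: 0.0945
finger_force: 0.0
```

```bash
python3 - <<'E'
from h import *
go(gp([.5515,.2515,.075],134.5,-45),pose(134.5,-45))
E
```

```text
t 28.7 at [0.5027 0.3018 0.1424] q [-0.51  0.6  -0.75  1.91  1.07  1.47 -1.  ] w 0.0945 F [-0.4  0.3  0.5] row [-2.200e+00  1.000e-01  1.162e+02] [-0.2 -0.2  0.1]
```

Request:
jog_arm --steps '[[[-1,0,30,0,0,0],[-2,0,60,0,0,0],[-2,0,85,0,0,0],[-2,0,102,0,0,0],[-2,0,112,0,0,0],[-2,0,115,0,0,0],[-2,0,115,0,0,0]]]'

```text
time: 29.4
ee_pos: [0.5615, 0.242, 0.0644]
tcp_rot: [0.93, 2.204, -0.383]
wrist_force: [-1.6, 0.5, -0.1]
width: 0.0941
finger_force: 0.0
```

Request:
jog_arm --steps '[[[0,0,0,0,0,0],[0,0,0,0,0,0],[0,0,0,0,0,0],[0,0,0,0,0,0],[0,0,0,0,0,0],[0,0,0,0,0,0],[0,0,0,0,0,0],[0,0,0,0,0,0]]]' --claw 1 --newtons 20

```text
time: 30.2
ee_pos: [0.5612, 0.2422, 0.0641]
tcp_rot: [0.928, 2.204, -0.383]
wrist_force: [-2.3, 1.0, 3.3]
width: 0.0559
finger_force: 20.0
```

Request:
jog_arm --steps '[[[-3,0,-3,0,0,0],[-10,0,-10,0,0,0],[-20,0,-20,0,0,0],[-35,0,-35,0,0,0],[-50,0,-50,0,0,0],[-62,0,-62,0,4,0],[-70,0,-70,0,9,0],[-70,0,-70,0,15,0],[-70,0,-70,0,21,0],[-70,0,-70,0,27,0]]]'

```text
time: 31.2
ee_pos: [0.5616, 0.2423, 0.1652]
tcp_rot: [1.106, 2.627, -0.168]
wrist_force: [0.5, -0.2, -3.2]
width: 0.0557
finger_force: 20.0
```

Request:
jog_arm --steps '[[[0,0,0,0,6,0],[0,0,0,0,12,0],[0,0,0,0,18,0],[0,0,0,0,24,0],[0,0,0,0,30,0],[0,0,0,0,36,0],[0,0,0,0,42,0],[0,0,0,0,48,0],[0,0,0,0,54,0],[0,0,0,0,60,0]]]'

```text
time: 32.2
ee_pos: [0.5622, 0.2409, 0.1643]
tcp_rot: [-0.946, -2.247, -0.369]
wrist_force: [-0.8, 0.7, -2.8]
width: 0.056
finger_force: 20.0
```

```bash
python3 - <<'E'
from h import *
go(gp([.5515+.003,.2515-.003,.11],134.5,45),pose(134.5,45))
E
```

```text
t 32.2 at [0.5622 0.2409 0.1643] q [ 0.47  0.92 -1.09  1.51  0.08  1.35  0.25] w 0.056 F [-0.8  0.7 -2.8] row [-27.6  -0.4  66.4] [ 0.2  2.7 -0.1]
```

Request:
jog_arm --steps '[[[-6,0,15,0,2.7,0],[-13,0,32,0,2.7,0],[-21,0,51,0,2.7,0],[-27,0,66,0,2.7,0],[-34,0,73,0,2.7,0],[-40,0,79,0,2.7,0],[-43,0,82,0,2.7,0],[-43,0,82,0,2.7,0]]]'

```text
time: 33.0
ee_pos: [0.5455, 0.2581, 0.0731]
tcp_rot: [-0.929, -2.206, -0.383]
wrist_force: [-0.7, 0.5, -1.3]
width: 0.0559
finger_force: 20.0
```

```bash
python3 - <<'E'
from h import *
go(gp([.5515+.003,.2515-.003,.077],134.5,45),pose(134.5,45))
print((pose(134.5,-45).inv()*R.from_rotvec([0.928, 2.204, -0.383])).as_rotvec(degrees=True))
E
```

```text
t 33.0 at [0.5455 0.2581 0.0731] q [ 0.45  1.03 -1.05  1.56  0.12  1.23  0.28] w 0.0559 F [-0.7  0.5 -1.3] row [-6.6 -0.3  6.9] [ 0.2  0.2 -0.1]
[0.09307976 0.08683642 0.12880595]
```

Orientation is right; about 9.5 mm to go. Lowering gently.

Request:
jog_arm --steps '[[[-1.5,0,1.5,0,0.3,0],[-3,0,3,0,0.3,0],[-4.5,0,4.5,0,0.3,0],[-5,0,5,0,0.3,0],[-5,0,5,0,0.3,0]]]'

```text
time: 33.5
ee_pos: [0.5453, 0.2583, 0.0662]
tcp_rot: [-0.927, -2.201, -0.385]
wrist_force: [0.6, 0.4, -1.9]
width: 0.0558
finger_force: 20.0
```

Request:
jog_arm --steps '[[[-0.5,0,0.5,0,0,0],[-1,0,1,0,0,0],[-1,0,1,0,0,0]]]'

```text
time: 33.8
ee_pos: [0.5452, 0.2583, 0.0648]
tcp_rot: [-0.927, -2.201, -0.385]
wrist_force: [-0.2, -0.0, -1.9]
width: 0.0559
finger_force: 20.0
```

Request:
jog_arm --steps '[[[-0.5,0,0.5,0,0,0],[-0.7,0,0.7,0,0,0],[-0.7,0,0.7,0,0,0]]]'

```text
time: 34.1
ee_pos: [0.5453, 0.2583, 0.0638]
tcp_rot: [-0.927, -2.201, -0.385]
wrist_force: [-0.6, -0.1, -3.0]
width: 0.056
finger_force: 20.0
```

Request:
jog_arm --steps '[[[-0.5,0,0.5,0,0,0],[-0.7,0,0.7,0,0,0],[-0.7,0,0.7,0,0,0]]]'

```text
time: 34.4
ee_pos: [0.5452, 0.2583, 0.0628]
tcp_rot: [-0.927, -2.201, -0.385]
wrist_force: [0.4, 0.2, -2.1]
width: 0.056
finger_force: 20.0
```

Request:
jog_arm --steps '[[[-0.5,0,0.5,0,0,0],[-0.7,0,0.7,0,0,0],[-0.7,0,0.7,0,0,0]]]'

```text
time: 34.7
ee_pos: [0.5453, 0.2583, 0.0619]
tcp_rot: [-0.927, -2.201, -0.385]
wrist_force: [0.1, 0.7, -2.9]
width: 0.0559
finger_force: 20.0
```

Request:
jog_arm --steps '[[[-0.5,0,0.5,0,0,0],[-0.7,0,0.7,0,0,0],[-0.7,0,0.7,0,0,0]]]'

```text
time: 35.0
ee_pos: [0.5453, 0.2583, 0.0618]
tcp_rot: [-0.927, -2.201, -0.386]
wrist_force: [-1.4, -4.4, 8.5]
width: 0.0562
finger_force: 20.0
```

Contact. Release and retreat.

Request:
jog_arm --steps '[[[0,0,0,0,0,0],[0,0,0,0,0,0],[0,0,0,0,0,0],[0,0,0,0,0,0],[0,0,0,0,0,0],[0,0,0,0,0,0]]]' --claw 0

```text
time: 35.6
ee_pos: [0.5452, 0.2584, 0.0609]
tcp_rot: [-0.927, -2.201, -0.385]
wrist_force: [1.0, -0.4, -0.4]
width: 0.0935
finger_force: 0.0
```

Request:
jog_arm --steps '[[[0,0,-10,0,0,0],[0,0,-30,0,0,0],[0,0,-60,0,0,0],[0,0,-90,0,0,0],[0,0,-120,0,0,0],[0,0,-150,0,0,0],[0,0,-180,0,0,0],[0,0,-200,0,0,0],[0,0,-200,0,0,0]]]'

```text
time: 36.5
ee_pos: [0.6463, 0.1555, 0.204]
tcp_rot: [-0.93, -2.203, -0.389]
wrist_force: [-0.2, 0.2, -0.3]
width: 0.0939
finger_force: 0.0
```

```bash
python3 - <<'E'
from h import *
a=snap('scene');b=snap('top')
f=lambda x,z:cv2.resize(x,z)
im=np.hstack([f(a['img'][100:300,130:360],(460,400)),f(b['img'][140:215,165:240],(340,400))])
cv2.imwrite('pics/n.png',cv2.cvtColor(im,cv2.COLOR_RGB2BGR))
hsv=cv2.cvtColor(b['img'],cv2.COLOR_RGB2HSV);H,S,V=[hsv[...,i].astype(int) for i in range(3)]
m=(((H<14)|(H>95)&(H<125))&(S>80)&(V>30)).astype(np.uint8);m[:150]=0;m[212:]=0;m[:,:172]=0;m[:,228:]=0
c=max(cv2.findContours(m,0,1)[0],key=cv2.contourArea); print(cv2.minAreaRect(ray(b,c[:,0],.117)[:,:2].astype(np.float32)*1000))
E
```

```text
((551.54931640625, 248.2916259765625), (51.61152648925781, 55.209556579589844), 44.72651290893555)
```

View pics/n.png

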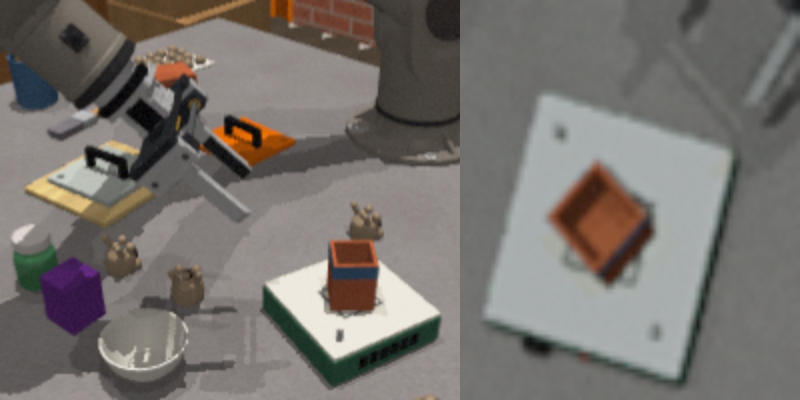

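The cup stands mouth-up at about (0.5515, 0.248), within 4 mm of the deck centre. The cover lies flat on the board, the other pottery stands where it was, and the robot is clear.

```bash
python3 -c "
from cell import *
print(close_job())"
```

```text
the job is handed in; nothing more can be done
None
```

I handed the job in at about 36.5 s: the cover lies flat on the board, handle up, and the cup stands mouth-up about 4 mm from the deck's middle, with the robot clear; no verdict was returned.

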